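Find the high spot of a levelling stage with a touch probe and press it level

TASK

The round levelling plate is tilted and will not be levelled by eye: take the touch probe from its stand, touch the plate lightly at several points round its rim to feel where it stands highest, then lean gently on that high spot with the probe until the level pin at its centre has sunk flush with its sleeve. Put the probe back upright and fully home in its stand. Only the probe may touch the stage, never push the plate further out of level, and leave the other things where they are.

Things in the scene. Friction and masses are not known exactly. Their poses are not given: they have to be found in the camera images.
- stage: Levelling stage, fixed: a grey round base with two foot lugs and, above it on a stiff pivot, a bare aluminium round plate (160 mm across, 12 mm thick). Origin: centre of the base's underside; x along the lugs (230 mm over both, 10 mm high), z up. The plate starts tilted 0.036 to 0.045 rad (rim 3 to 3.6 mm up on one side, as much down opposite); the high spot may lie in any direction.
- stage_top (a point): Centre of the plate's top face, 56 mm above the bench; x along the lugs. It keeps its height and these axes stay level however the plate tilts. Friction holds the plate at any tilt, without spring-back: 65 mm from the centre about 8 N down on the high spot moves it (12 N at 50 degrees to the side of it), lighter touches do not; on the low half it tilts further. Over 14 N spoils it.
- pin (a joint): White level pin, 10 mm across, in a dark sleeve (18 mm across, 12 mm high) that stands up from the plate's centre. Height of the pin's top above the sleeve's rim, m: 0.3 m times the plate's tilt in rad, in whatever direction that is. 0 (flush) is level. It starts at 0.0108 to 0.0135, sinks as the high spot goes down, goes below 0 if pressed past level; within 0.004 is level, past 0.016 is a failure.
- probe: Touch probe, upright in its stand, 136 mm long, 180 g. From the tip up: sprung plunger with 8 mm ball end (0 to 20 mm), stem 10 mm across (to 50), steel collar 30 mm across (50 to 56), black square handle 20 x 20 mm (56 to 136, sides along x and y). Origin: the tip, plunger out; z up along the probe. The plunger yields 1 mm for every 3 N, at most 7 mm.
- probe_grip (a point): Middle of the probe's handle, 100 mm above the tip; axes as the probe's.
- stand: Probe stand, fixed to the bench: a grey block 75 x 75 x 60 mm with one upright hole through its middle. Origin: centre of its underside. It stands to the left or to the right of the stage.
- stand_hole0 (a point): Mouth of the stand's hole, 16 mm in diameter with a 3 mm chamfer, at the centre of the stand's top face, 60 mm above the bench. In place, the probe stands in the hole with its collar resting on the top face, so that the probe's origin is 50 mm below this point.
- tray: White open plastic tray, 100 x 80 x 40 mm, on the other side of the stage; not to be moved. Origin: centre of its underside.
- beaker: Empty glass beaker, 70 mm across, 90 mm tall, beyond the stage; not to be moved. Origin: centre of its underside.
- bottle: White bottle with a blue cap, 60 mm across, 130 mm tall, beyond the stage; not to be moved. Origin: centre of its underside.
Not all that is in view belongs to the job. There is more than one size of the probe; the job needs the smaller. Several things have the shape of the stage; the one meant has the colours described above.

How it is judged:
By the outcome, as a careful person would: the job done as asked, in the order asked, and still so for the second after the job is handed in, with the robot touching nothing.
It also fails if it takes over 72 s, if anything falls off the work surface, if the arm or the gripper's body presses on something with over 40 N, if the wrist force passes 120 N, or if a joint passes its speed limit or range.

ROBOT

A 6-joint arm with a two-finger parallel gripper is mounted at the origin on the work surface. World frame = base frame: x ahead of the robot, y to its left, z up, the work surface at z = 0. Lengths are in m, angles in rad, forces in N, time in s.
With the tool pointing down it reaches from about 0.275 to 0.75 m from the base axis. Payload 10.2 kg.
Tool frame: the origin (TCP) lies midway between the tips of the shut fingers; the grasp point (between the pads) lies 19 mm behind it (env.hold_point_z is the distance from the TCP to the grasp point, in m); x points along the fingers, z is the direction in which the jaws open and shut, and the axes are right-handed (so a half turn about x gives the same grasp; the last joint's range is limited). The gripper opens to 85 mm and grips with 20 to 120 N. Pads are 22 mm wide; open, the fingers measure 114 mm over their backs; the gripper's body (76 mm by 85 mm) begins 54 mm behind the grasp point. The pads swing forward as they close: fully open they stand 13 mm farther back than shut.
Start: joints at [-1.447, 0.313, 1.498, -0, 1.331, -0.223], TCP at [0.178, -0.494, 0.231] pointing down, gripper open.
Joint ranges: [-2.94, 2.94], [-0.97, 2.17], [0.19, 2.56], [-1.23, 4.37], [0.02, 3.11], [-2.88, 2.88]. Speed limits (rad/s): [2.39, 2.39, 3.01, 3.14, 3.14, 3.14].

INTERFACE

Orientations are given as a unit quaternion [x, y, z, w].
In Python, from bench import env, kinematics, monitor, eyes, job gives the robot as it stands. The module is installed in compiled form; this text tells all that it offers. Calls block until the motion is done:
- env.reach(position, orientation): joint-space move of the TCP to a pose.
- env.movel(position, velocity=0.15, frame=None, guard=None): straight line of the TCP; frame=None keeps the orientation; velocity is the mean speed in m/s. With guard (N) it stops when the force on the tool has changed by that much, and returns True; else False.
- env.set_joints(angles): joint-space move.
- env.release() and env.close_gripper(effort=None): open the fingers fully, or close them until they stop; effort is the grip in N (None keeps the last).
- env.hold(seconds).
- kinematics.ik(position, orientation): joint angles nearest the present ones, or None.
- monitor.sense(): the state.
- eyes.grab_frame(name): name is "scene" or "top"; returns a dict with "frame" (400x640x3 uint8, red, green, blue), "mtx" (3x3 intrinsics, pixels), "k1" (the pictures are not rectified: a ray, as slopes to the right and down, at radius r is drawn at 1 + k1 r^2 times it, then the intrinsics apply), "view" (4x4, takes a point from world to camera coordinates). Camera axes: x right, y down, z forward; pixel columns grow to the right and rows downward; lengths in m; the calibration is good to about 2 mm. A picture is of the moment at which its call begins. There is no depth.
A pose or a line that the arm cannot do raises env.MotionError and nothing moves.
- job.hand_in(): hands the job in, once; it reports no verdict.
The state is a dict: "clock": time; "joints": joint angles; "qvel": joint speeds; "joint_efforts": joint torques, N m; "position": TCP position; "ee_rot": TCP orientation; "contact_force": force on the tool from outside, world axes, zero at the start; "ft_torque": the same for the moment, N m; "finger_gap": opening from 0.0 (shut) to 1.0 (fully open).
Only numpy, scipy, OpenCV 4.12 (cv2) and the standard library are available. Lean on these libraries where they do the work, as an engineer would, in place of code of your own. Each camera call takes 0.05 s, during which the arm holds its last target. There are 200 camera calls.

## Working session

There is one attempt and no reset: what is moved stays moved. The work goes in short steps, each a Python script; the robot and the scene stay as the last script left them, time stands still between calls to the robot, and variables do not carry over. Pictures are saved under pics/ and viewed, about 8 in all and at most 12, crops included, and the job is handed in when it is done.

```bash
mkdir -p pics; cat > h.py <<'E'
import numpy as np, cv2
from bench import env, kinematics, monitor, eyes, job
def grab(name):
    f=eyes.grab_frame(name); f={k:(np.array(v) if k!='k1' else v) for k,v in f.items()}; return f
def ray(f,u,v):
    K=f['mtx']; d=np.array([(u-K[0,2])/K[0,0],(v-K[1,2])/K[1,1]]); s=d.copy()
    for _ in range(30): s=d/(1+f['k1']*(s@s))
    R=f['view'][:3,:3]; t=f['view'][:3,3]
    return -R.T@t, R.T@np.array([s[0],s[1],1.])
def onz(f,u,v,z):
    o,d=ray(f,u,v); return o+d*(z-o[2])/d[2]
def proj(f,p):
    c=f['view'][:3,:3]@np.asarray(p)+f['view'][:3,3]; s=c[:2]/c[2]; s=s*(1+f['k1']*(s@s))
    return f['mtx'][:2,:2]@s+f['mtx'][:2,2]
def save(f,n,scale=1,box=None):
    im=f['frame'][:,:,::-1]
    if box: im=im[box[1]:box[3],box[0]:box[2]]
    cv2.imwrite('pics/'+n+'.png',cv2.resize(np.ascontiguousarray(im),None,fx=scale,fy=scale,interpolation=cv2.INTER_CUBIC))
E
python3 - <<'E'
from h import *
import pickle
for n in('scene','top'):
    f=grab(n); save(f,n+'0',1.25); pickle.dump(f,open(n+'0.pkl','wb')); print(n,f['mtx'],f['k1'],f['view'])
print(monitor.sense(),env.hold_point_z)
E
```

```text
scene [[495.01488275   0.         325.72647011]
 [  0.         495.01488275 197.31992358]
 [  0.           0.           1.        ]] 0.012692891552510173 [[-0.89265614  0.45035158  0.01866726  0.49077758]
 [ 0.27596037  0.57879715 -0.76735893 -0.07728495]
 [-0.35638586 -0.67983624 -0.64094602  1.39745771]
 [ 0.          0.          0.          1.        ]]
top [[431.48239499   0.         318.37414142]
 [  0.         431.48239499 197.50304385]
 [  0.           0.           1.        ]] -0.01371280746533381 [[ 0.01806863 -0.99945191  0.02773827 -0.05921647]
 [-0.99588615 -0.0204541  -0.08827455  0.55994887]
 [ 0.08879353 -0.02602916 -0.99570989  1.2372942 ]
 [ 0.          0.          0.          1.        ]]
{'clock': 0.1, 'joints': array([-1.44738335e+00,  3.13416082e-01,  1.49835357e+00, -7.99477385e-06,
        1.33099951e+00, -2.23398876e-01]), 'qvel': array([ 0.00128437,  0.00043326, -0.00181836,  0.00088956, -0.00079776,
       -0.00035052]), 'joint_efforts': array([ 3.72190814e-03, -4.12895358e+01, -2.60140926e+01, -1.14879945e-04,
        2.99938241e-03, -2.34907480e-07]), 'position': array([ 0.17840672, -0.49351606,  0.23078387]), 'ee_rot': array([ 0.40653832,  0.57905189, -0.40592508,  0.5784897 ]), 'contact_force': array([-0.36224965, -0.6121099 , -0.1059525 ]), 'ft_torque': array([-0.00667962, -0.01192208, -0.00942605]), 'finger_gap': 1.0010441470541693} 0.0187
```

View pics/scene0.png

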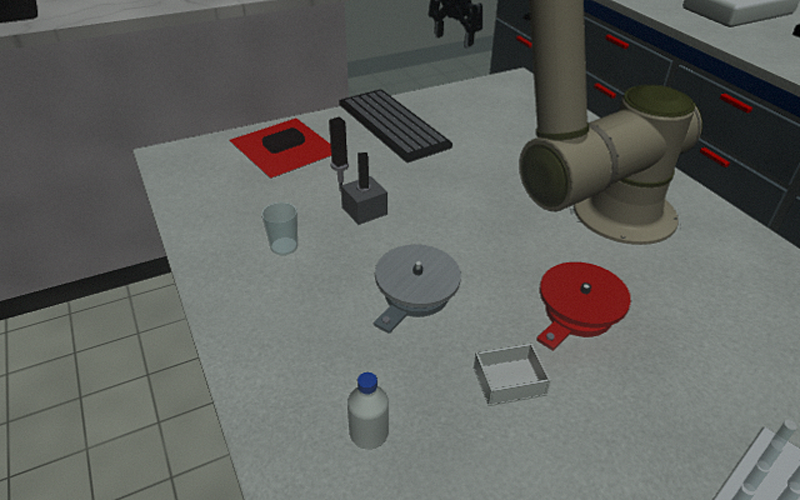

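View pics/top0.png

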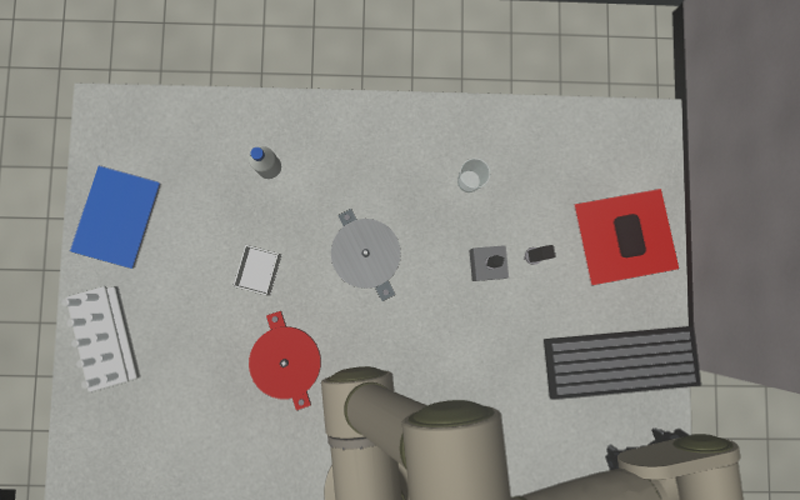

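```bash
python3 - <<'E'
from h import *
import pickle
t=pickle.load(open('top0.pkl','rb'));s=pickle.load(open('scene0.pkl','rb'))
def crop(f,b,w,h): return cv2.resize(np.ascontiguousarray(f['frame'][b[1]:b[3],b[0]:b[2],::-1]),(w,h),interpolation=cv2.INTER_CUBIC)
A=crop(t,(365,185,455,235),450,250)   # x5
A2=crop(t,(255,160,335,250),320,360)  # x4 
B=crop(s,(255,85,325,185),350,500) # x5
im=np.zeros((600,800,3),np.uint8); im[:250,:450]=A; im[250:550,:267]=cv2.resize(A2,(267,300)); im[:500,450:]=B
cv2.imwrite('pics/crops.png',im)
for n,f,p,z in[('stage',t,(365/1.25,253/1.25),.056),('standtop',t,(489/1.25,263/1.25),.06),('big',t,(526/1.25,256/1.25),.0),('beaker',t,(470/1.25,180/1.25),.0),('bottle',t,(270/1.25,168/1.25),.05),('tray',t,(258/1.25,270/1.25),.02),('handletop',t,(495/1.25,261/1.25),.146)]:
    print(n,onz(f,*p,z).round(4))
# plate by mask: grey, contour in top
g=cv2.cvtColor(t['frame'],cv2.COLOR_RGB2GRAY)
print(g[203,285:300],t['frame'][203,275],t['frame'][203,240])
E
```

```text
stage [0.5427 0.0273 0.056 ]
standtop [ 0.5252 -0.256   0.06  ]
big [ 0.5476 -0.3572  0.    ]
beaker [ 0.7297 -0.2209  0.    ]
bottle [0.7359 0.2516 0.05  ]
tray [0.5008 0.2764 0.02  ]
handletop [ 0.5244 -0.2519  0.146 ]
[141 143 144 141 112  80 114 142 132  76  89 140 140 142 142] [140 142 142] [162 162 157]
```

View pics/crops.png

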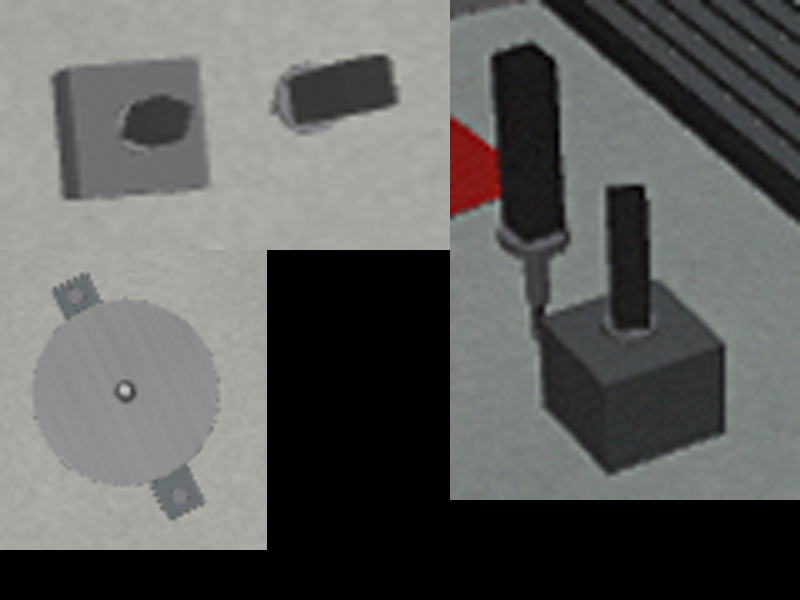

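```bash
python3 - <<'E'
from h import *
import pickle
from scipy.spatial.transform import Rotation as Ro
t=pickle.load(open('top0.pkl','rb'));s=pickle.load(open('scene0.pkl','rb'))
print('jaw0',Ro.from_quat(monitor.sense()['ee_rot']).as_matrix().round(3).tolist())
def up(f,b,k): return cv2.resize(np.ascontiguousarray(f['frame'][b[1]:b[3],b[0]:b[2]]),None,fx=k,fy=k,interpolation=cv2.INTER_CUBIC)
def px(c,b,k): return (np.asarray(c,float).reshape(-1,2)+.5)/k-.5+np.array(b[:2])
def big(m): return max(cv2.findContours(m.astype(np.uint8),cv2.RETR_EXTERNAL,cv2.CHAIN_APPROX_NONE)[0],key=cv2.contourArea)
k=8
# handle in top
b=(383,195,408,220); im=cv2.cvtColor(up(t,b,k),cv2.COLOR_RGB2GRAY); c=cv2.convexHull(big(im<62))
h=px(cv2.approxPolyDP(c,4,True),b,k); print('handle hex top px\n',h.round(1).tolist()); print(np.array([onz(t,*p,.146)[:2] for p in h]).round(4).tolist())
# stand (top face) in top
b=(370,190,412,230); im=cv2.cvtColor(up(t,b,k),cv2.COLOR_RGB2GRAY)
m=(im<125)&(im>85); m=cv2.morphologyEx((m|(im<62)).astype(np.uint8),cv2.MORPH_OPEN,np.ones((15,15)));r=big(m)
q=px(cv2.boxPoints(cv2.minAreaRect(r)),b,k); w=np.array([onz(t,*p,.06)[:2] for p in q]); print('stand',q.round(1).tolist(),w.round(4).tolist(),w.mean(0),np.linalg.norm(w-np.roll(w,1,0),axis=1))
print('grey levels stand row',im[160,::16])
# plate top
b=(255,165,330,245); u=up(t,b,4); im=cv2.cvtColor(u,cv2.COLOR_RGB2GRAY).astype(int); m=(im<151)
m=cv2.morphologyEx(cv2.medianBlur(m.astype(np.uint8),9),cv2.MORPH_OPEN,cv2.getStructuringElement(cv2.MORPH_ELLIPSE,(111,111)))
e=cv2.fitEllipse(big(m)); print('plate',px(e[0],b,4),e[1],onz(t,*px(e[0],b,4)[0],.055))
# handle in scene
b=(283,115,303,158); im=cv2.cvtColor(up(s,b,k),cv2.COLOR_RGB2GRAY); c=cv2.convexHull(big(im<50)); h=px(cv2.approxPolyDP(c,4,True),b,k)
print('handle scene px',h.round(1).tolist()); 
o,_=ray(s,290,140); print('cam',o, ray(t,300,200)[0])
x0,x1=h[:,0].min(),h[:,0].max()
# triangulate top-face centre
print('scene handle top mid on z=.146',onz(s,(h[:,0].min()+h[:,0].max())/2,h[:,1].min()+1.5,.146))
E
```

```text
jaw0 [[-0.0, 0.94, 0.34], [0.001, 0.34, -0.94], [-1.0, 0.0, -0.001]]
handle hex top px
 [[401.9, 206.1], [400.6, 211.9], [394.3, 213.2], [389.6, 211.8], [391.2, 205.8], [397.6, 204.1]]
[[0.532, -0.2678], [0.5163, -0.2641], [0.5126, -0.2474], [0.516, -0.2348], [0.5321, -0.239], [0.5371, -0.2561]]
stand [[377.7, 198.2], [403.9, 195.8], [406.4, 222.3], [380.2, 224.7]] [[0.5595, -0.2172], [0.5679, -0.2926], [0.492, -0.2996], [0.4839, -0.2246]] [ 0.52583825 -0.25851307] [0.07600248 0.07585438 0.07619642 0.07545528]
grey levels stand row [164 164 164 128  73 101 112 111 112 120  84  56  56  60  59  59  65 113
 145 165 168]
plate [[297.24114609 214.69490433]] (119.74359893798828, 161.03660583496094) [0.50804188 0.01161058 0.055     ]
handle scene px [[292.6, 121.7], [294.1, 125.2], [294.8, 141.2], [294.3, 149.9], [288.2, 150.3], [286.7, 145.8], [286.1, 122.6]]
cam [0.95745738 0.77375225 0.82722819] [ 0.44885156 -0.01552504  1.28305787]
scene handle top mid on z=.146 [ 0.52592801 -0.25775415  0.146     ]
```

```bash
cat >> h.py <<'E'
from scipy.spatial.transform import Rotation as Ro
def quat(a):
    z=np.array([np.cos(a),np.sin(a),0]); x=np.array([0,0,-1.]); return Ro.from_matrix(np.c_[x,np.cross(z,x),z]).as_quat()
ST=np.array([.5258,-.2585]); A=np.deg2rad(-15); TZ=.11-env.hold_point_z
E
python3 - <<'E'
from h import *
import pickle
t=pickle.load(open('top0.pkl','rb'))
for p,z in(((292.75,203),.056),((292.3,202.3),.08)): print(onz(t,*p,z))
for a in(A,A+np.pi): print(kinematics.ik([*ST,TZ],quat(a)),kinematics.ik([.54,.03,.15],quat(a)))
q=kinematics.ik([*ST,TZ],quat(A)); a=A if q is not None and abs(q[5])<2.5 else A+np.pi
env.reach([*ST,.26],quat(a)); print(monitor.sense()['clock'],monitor.sense()['joints'])
env.movel([*ST,TZ],.15,guard=15); s=monitor.sense();print(s['clock'],s['position'],s['contact_force'])
save(grab('scene'),'pre',4,(240,60,360,190))
f=grab('top');save(f,'preT',4,(330,150,450,250))
E
```

```text
[0.54106078 0.02511177 0.056     ]
[0.54119187 0.02561771 0.08      ]
[-6.56753213e-01  5.82985622e-01  1.47666461e+00 -4.44089210e-16
  1.08194242e+00 -3.94953825e-01] [-1.61233029e-01  4.23247119e-01  1.56316410e+00 -4.44089210e-16
  1.15518144e+00  1.00566358e-01]
[-6.56753213e-01  5.82985622e-01  1.47666461e+00 -4.44089210e-16
  1.08194242e+00  2.74663883e+00] None
1.65 [-6.58477889e-01  4.32303439e-01  1.25418887e+00 -2.55368297e-04
  1.45528985e+00 -3.94850048e-01]
2.925 [ 0.52614801 -0.25879994  0.09218547] [-0.25504096 -0.79493464  0.17607644]
```

View pics/pre.png

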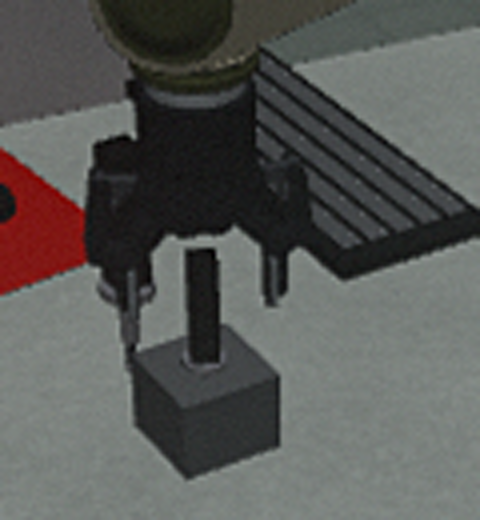

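```bash
cat >> h.py <<'E'
C=np.array([.5412,.0253]); OFF=.1-env.hold_point_z; R=.065
def touch(deg,guard=3,zs=.068,v=.012,r=R):
    p=C+r*np.array([np.cos(np.deg2rad(deg)),np.sin(np.deg2rad(deg))])
    env.movel([*p,OFF+.072],.12); env.hold(.1); f0=monitor.sense()['contact_force'][2]
    hit=env.movel([*p,OFF+.046],v,guard=guard); s=monitor.sense()
    F=s['contact_force'][2]-f0; z=s['position'][2]-OFF
    env.movel([*p,OFF+.072],.08)
    print(deg,hit,'z %.4f F %.2f surf %.4f'%(z,F,z+F/3000),'t',round(s['clock'],2)); return p,z+F/3000
def plane(D):
    M=np.array([[1,*(p-C)] for p,_ in D]); Z=np.array([z for _,z in D]); c,*_=np.linalg.lstsq(M,Z,rcond=None)
    print('mean %.4f tilt %.4f dir %.1f'%(c[0],np.hypot(c[1],c[2]),np.rad2deg(np.arctan2(c[2],c[1]))),'res mm',((Z-M@c)*1e3).round(2)); return c
E
python3 - <<'E'
from h import *
env.close_gripper(60); s=monitor.sense(); print(s['clock'],s['position'],s['finger_gap'],s['contact_force'])
p=s['position']; np.save('pick.npy',p)
env.movel([p[0],p[1],p[2]+.08],.1); s=monitor.sense(); print(s['finger_gap'],s['contact_force'],s['clock'])
env.movel([*(C+[0,-.13]),OFF+.09],.2)
save(grab('scene'),'lift',3,(200,80,400,280))
D=[touch(a) for a in(-90,-30)]
E
```

```text
3.6417 [ 0.52584441 -0.25858027  0.09146058] 0.22854003609427903 [ 0.50760574 -0.15495214  1.79653813]
0.23036264972243148 [ 0.59133062  0.79454751 -2.55062469] 4.5917
-90 True z 0.0557 F 4.16 surf 0.0571 t 7.69
-30 True z 0.0556 F 4.98 surf 0.0572 t 10.17
```

View pics/lift.png

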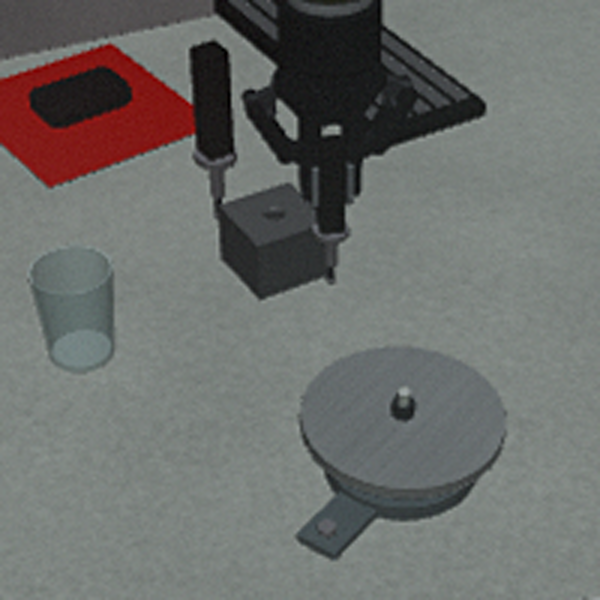

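```bash
python3 - <<'E'
from h import *
D=[touch(a,guard=2.2,v=.01) for a in(30,90,150,210)]
q=lambda a:C+R*np.array([np.cos(np.deg2rad(a)),np.sin(np.deg2rad(a))])
D+=[(q(-90),.0571),(q(-30),.0572)]
plane(D)
E
```

```text
30 True z 0.0539 F 4.47 surf 0.0554 t 12.97
90 True z 0.0521 F 3.45 surf 0.0533 t 15.92
150 True z 0.0522 F 3.92 surf 0.0535 t 18.88
210 True z 0.0540 F 3.71 surf 0.0553 t 21.72
mean 0.0553 tilt 0.0334 dir -59.5 res mm [ 0.09 -0.16  0.12 -0.01 -0.06  0.02]
```

```bash
cat >> h.py <<'E'
def press(deg,zt,guard=10.5):
    p=C+R*np.array([np.cos(np.deg2rad(deg)),np.sin(np.deg2rad(deg))])
    env.movel([*p,OFF+.072],.12); env.hold(.1); f0=monitor.sense()['contact_force'][2]
    env.movel([*p,OFF+.060],.05)
    z=.0565
    while True:
        hit=env.movel([*p,OFF+z],.006,guard=guard); s=monitor.sense(); F=s['contact_force'][2]-f0
        print('z %.4f F %.2f surf %.4f'%(s['position'][2]-OFF,F,s['position'][2]-OFF+F/3000),hit)
        if hit or F>11 or z<=zt: break
        z=max(z-.0008,zt)
    env.movel([*p,OFF+.072],.08)
E
python3 - <<'E'
from h import *
press(-60,.0530)
D=[touch(a,guard=2.2,v=.01) for a in(-60,120)]
save(grab('scene'),'mid',5,(290,190,370,260))
E
```

```text
z 0.0568 F 3.09 surf 0.0578 False
z 0.0559 F 3.65 surf 0.0571 False
z 0.0551 F 6.48 surf 0.0573 False
z 0.0543 F 7.03 surf 0.0567 False
z 0.0536 F 6.49 surf 0.0558 False
z 0.0533 F 7.75 surf 0.0559 False
-60 True z 0.0550 F 3.85 surf 0.0563 t 27.94
120 True z 0.0532 F 2.92 surf 0.0542 t 31.34
```

View pics/mid.png

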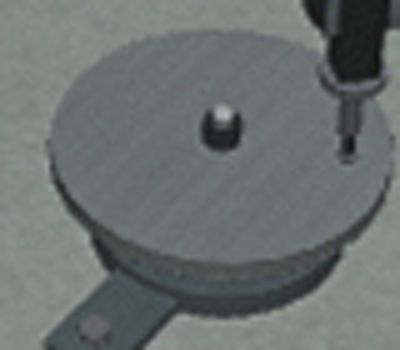

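```bash
python3 - <<'E'
from h import *
press(-60,.0519)
D=[touch(a,guard=2.2,v=.01) for a in(-60,60,180)]
plane(D)
save(grab('scene'),'mid2',5,(290,190,370,260))
E
```

```text
z 0.0566 F 0.67 surf 0.0568 False
z 0.0558 F 1.10 surf 0.0562 False
z 0.0551 F 3.73 surf 0.0563 False
z 0.0543 F 5.48 surf 0.0561 False
z 0.0535 F 6.29 surf 0.0556 False
z 0.0528 F 7.18 surf 0.0551 False
z 0.0522 F 7.60 surf 0.0547 False
-60 True z 0.0538 F 2.70 surf 0.0547 t 38.33
60 True z 0.0542 F 4.02 surf 0.0555 t 41.54
180 True z 0.0540 F 4.24 surf 0.0554 t 44.76
mean 0.0552 tilt 0.0081 dir 115.3 res mm [0. 0. 0.]
```

View pics/mid2.png

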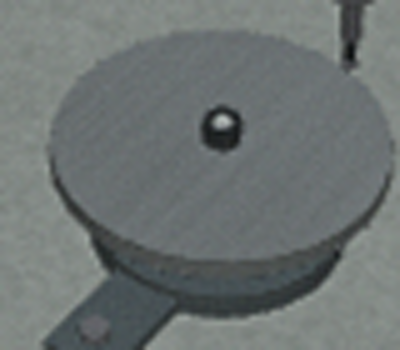

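```bash
python3 - <<'E'
from h import *
def qt(deg):
    p=C+R*np.array([np.cos(np.deg2rad(deg)),np.sin(np.deg2rad(deg))])
    env.movel([*p,OFF+.0585],.15); env.hold(.15); f0=monitor.sense()['contact_force'][2]
    env.movel([*p,OFF+.050],.008,guard=2.2); env.hold(.15)
    s=monitor.sense(); F=s['contact_force'][2]-f0; z=s['position'][2]-OFF
    env.movel([*p,OFF+.0595],.1); print(deg,'z %.4f F %.2f surf %.4f t %.2f'%(z,F,z+F/3000,s['clock'])); return p,z+F/3000
D=[qt(a) for a in(120,60,0,-60)]
plane(D)
E
```

```text
120 z 0.0544 F 3.43 surf 0.0555 t 46.67
60 z 0.0541 F 3.58 surf 0.0553 t 48.42
0 z 0.0537 F 3.22 surf 0.0548 t 50.19
-60 z 0.0538 F 4.70 surf 0.0553 t 51.96
mean 0.0554 tilt 0.0076 dir -170.8 res mm [-0.07  0.13 -0.13  0.07]
```

```bash
python3 - <<'E'
from h import *
pk=np.load('pick.npy'); p=monitor.sense()['position']
env.movel([p[0],p[1],OFF+.09],.15)
env.movel([pk[0],pk[1],OFF+.09],.2); s=monitor.sense(); print(s['clock'],s['position'],pk)
hit=env.movel([pk[0],pk[1],pk[2]+.012],.1,guard=12); print(hit,monitor.sense()['position'])
if not hit:
    hit=env.movel([pk[0],pk[1],pk[2]-.001],.02,guard=6); s=monitor.sense(); print(hit,s['position'],s['contact_force'],s['clock'])
    if s['position'][2]<pk[2]+.003:
        env.release(); s=monitor.sense(); print('rel',s['clock'],s['finger_gap'])
        env.movel([pk[0],pk[1],.25],.2); print(monitor.sense()['clock'])
        f=grab('scene'); t=grab('top')
        a=f['frame'][60:260,230:390,::-1]; b=t['frame'][150:250,260:420,::-1]
        cv2.imwrite('pics/end.png',cv2.resize(np.vstack([a,b]),None,fx=2,fy=2,interpolation=cv2.INTER_CUBIC))
print(monitor.sense()['clock'])
E
```

```text
53.875 [ 0.52606553 -0.25763439  0.17126452] [ 0.52584441 -0.25858027  0.09146058]
False [ 0.52619114 -0.25873773  0.10412872]
True [ 0.52573703 -0.25855358  0.0917213 ] [-0.6289196  -0.09620924  4.90416728] 55.275
rel 55.925 0.998243809823645
56.8667
56.9667
```

View pics/end.png

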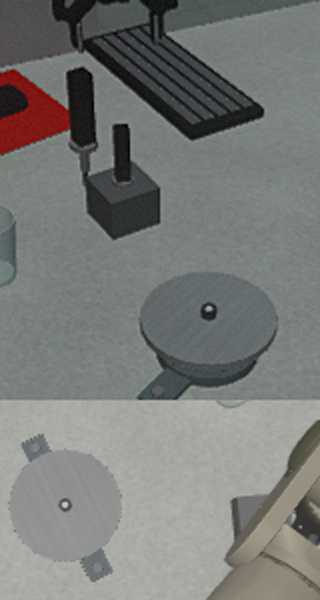

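The probe is upright with its collar on the stand, the pin looks flush in its sleeve, and the gripper is clear at 57 s.

```bash
python3 -c "
from h import *
job.hand_in()"
```

```text
the job is handed in; nothing more can be done
```

The plate is level as far as I could measure, the probe is back in its stand, and the job was handed in at about 57 s of the 72 s limit.

- **Finding the high spot:** I touched six rim points at 3.5 to 5 N. The fit put the high spot at about -60° in world axes, within 0.2 mm at every point. The fitted tilt was 0.033 rad, slightly under the stated 0.036 to 0.045.
- **Levelling:** I pressed there twice, at up to about 7.8 N, stopping when the touches showed about level.
- **Level check:** Two sets of touches after the last press both gave about 0.008 rad, or about 2.4 mm of pin against the 4 mm tolerance. They disagree on the direction of that tilt, and repeat touches at one point differed by 0.6 mm, so most of it is probably noise. In the pictures the pin looks flush with its sleeve, but the view is too coarse to measure it closely.
- **Probe return:** The collar met the stand within 0.3 mm of the height it was picked up at, and in the last picture the probe stands upright. I did not measure the positions of the other objects afterwards; the arm never went near them.

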